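Wind up the airer winch and set its catch

TASK

The ceiling clothes airer has to go right up: take the crank of the winch by its handle and wind it clockwise, seen from above, at a slow steady pace of around eight seconds a turn, through the heavy point in every turn (never let it race ahead or run backwards), until after about two turns it comes against its stop. Snug it up firmly there with a push of about 19 N, clearly more than the heavy point takes and never as much as 24 N; then let go and push the catch lever beside it all the way over, away from the robot, to lock it. Leave the other things on the shelf where they are.

Things in the scene. Friction and masses are not known exactly. Their poses are not given: they have to be found in the camera images.
- winch: Fixed winch: aluminium base plate 150 (x) by 430 mm (y), 12 thick; at one end a round grey gearbox, 112 mm across, 85 high, under the crank; then the catch lever; at the far end an upright 28 mm tube, 315 high, at x 30, y 320 mm. Origin: on the crank's upright axis at shelf height. z up, y from gearbox to catch and tube, -x faces the robot give or take 0.3 rad.
- axis_top (a point): Point on the crank's upright axis, at the top face of the steel crank arm, 107 mm above the shelf. The arm (18 mm wide, 8 mm thick) turns just above the gearbox.
- knob_mid (a point): Middle of the crank's handle: an upright black round plastic grip, 25 mm in diameter and 52 mm high (133 mm above the shelf at its middle, 159 at its top), spinning freely on its pin at the end of the arm, 60 mm from the axis. It can be gripped from above and carried round the circle without turning the gripper.
- crank (a joint): Hub angle in rad over all turns, growing clockwise seen from above; starts within -0.8 to 0.8; at 0 the arm points along the winch's -x. Easy half turn around 0, 6.3..: 2 to 3 N at the handle, and it stays put. Heavy point half a turn on (3.1, 9.4): a spring resists with up to 11 N before it and drives on with up to 8 N after it. Hard stop between 12.7 and 13.3, to be felt.
- bend (a joint): How far (rad) the sprung crank arm is bent ahead of the hub, positive in the winding direction: 0.0043 rad for each newton of push on the handle along the circle (14 N m per rad).
- catch (a joint): Angle of the catch lever in rad: 0 as it stands at the start, leaning to the winch's -x side (to the robot), 1.0 when it is fully over to the +x side. It moves with about 1 N and stays where it is left.
- catch_tip (a point): Centre of the ball (26 mm) at the tip of the catch lever: its pivot is at x 20, y 170, z 34 mm from the winch's origin, the lever is 75 mm long and leans 0.5 rad from upright at each end of its swing.
- basket: Bystander: blue plastic peg basket, 160 x 120 mm, 70 mm high, beside the tube. Origin: centre of its underside.
- detergent: Bystander: closed green detergent bottle, 72 mm across, 190 mm high, behind the winch. Origin: centre of its underside.
- brush: Bystander: yellow scrub brush lying in front of the catch. Origin: centre of its underside.
- cup: Bystander: white mug, 76 mm across, 85 mm high, beside the gearbox. Origin: centre of its underside.
- soap: Bystander: white soap bar, 90 x 60 x 32 mm, beside the gearbox. Origin: centre of its underside.
- peg: Bystander: wooden clothes peg, 75 mm long, 13 mm thick, lying in front of the winch. Origin: centre of its underside.

How it is judged:
On the way, in this order (a step that is already met when the one before it is completed fails the run):
1. the crank is wound past its first heavy point (value of joint crank above 4.5 rad).
2. the crank is snugged up against its stop: hub at the stop and the arm bent by a push of 14 N or more (value of joint crank above 12.85 rad and value of joint bend above 0.06 rad), for 0.2 s.
3. the catch is pushed over (value of joint catch above 0.85 rad), for 0.2 s.
At the end, for the whole second after the job is handed in: The crank stands wound up at its stop (its joint above 12.85 rad, at rest) and the catch lever is fully over (above 0.85 rad) (value of joint crank above 12.85 rad and value of joint catch above 0.85 rad and velocity of joint crank below 0.1 rad/s); the robot touches nothing.
It fails at once if the crank races (over 3.5 rad/s) (velocity of joint crank above 3.5 rad/s).
It fails at once if the crank runs backwards (over 0.6 rad/s) (velocity of joint crank below -0.6 rad/s).
It fails at once if the crank is pushed with 24 N or more: the arm is bent by over 0.103 rad (value of joint bend above 0.103 rad).
It fails at once if a bystander is moved by over 30 mm (distance of any of basket, detergent, brush, cup, soap, peg from where it was at the start of the episode above 0.03 m).
It also fails if it takes over 72 s, if anything falls off the work surface, if the arm or the gripper's body presses on something with over 40 N, if the wrist force passes 120 N, or if a joint passes its speed limit or range.

ROBOT

A 7-joint arm with a two-finger parallel gripper is mounted at the origin on the work surface. World frame = base frame: x ahead of the robot, y to its left, z up, the work surface at z = 0. Lengths are in m, angles in rad, forces in N, time in s.
With the tool pointing down it reaches from about 0.4 to 0.85 m from the base axis. Payload 10.4 kg.
Tool frame: the origin (TCP) lies between the finger pads; the fingertips stand 22 mm ahead of it and the grasp point (between the pads) lies 3 mm ahead of it (r.nose_length is the distance from the TCP to the fingertips, in m); z points along the fingers, y is the line along which they close (so a half turn about z gives the same grasp; the last joint's range is limited). The gripper opens to 87 mm and grips with 3 to 60 N. Pads are 19 mm wide; open, the fingers measure 117 mm over their backs; the gripper's body (75 mm by 190 mm) begins 51 mm behind the grasp point.
Start: joints at [1.129, 0.332, -0.065, 1.46, 0.022, 1.35, -0.088], TCP at [0.254, -0.571, 0.245] pointing down, gripper open.
Joint ranges: [-2.6, 2.6], [-0.5, 2.12], [-1.47, 1.34], [0.16, 2.42], [-1.27, 4.41], [0.06, 2.06], [-2.6, 2.6]. Speed limits (rad/s): [2.22, 2.22, 2.79, 2.79, 3.14, 3.14, 3.14].

INTERFACE

Orientations are given as a unit quaternion [x, y, z, w].
In Python, from bench import readout, cams, r gives the robot as it stands. The module is installed in compiled form; this text tells all that it offers.
- The arm moves only by the tool step_arm, never from a script. Its argument "deltas" is a list that holds one entry, the list of rows, each a list of 7 numbers: the turn, a rotation vector about the tool's x, y, z in rad, then the shift along the tool's x, y, z in m, then the opening in per cent of the stroke, from 0 (shut) to 100 (fully open). A call has 1 to 20 rows; each row is the pose to reach, as a shift and turn from the pose commanded when the call began, along the tool's axes at that moment; what a row does not reach only later rows make up. A row lasts 1/8 s, in which the tool goes at most 62.5 mm and 10.7 degrees, less where a joint would pass 70% of its speed; a pose out of reach is approached as far as the arm can. A call with a gripper value outside its range is refused whole. The fingers move at their own pace and stop on an object; "squeeze" is the grip in N (left out, the last holds). Time passes only in rows, so rows that repeat a pose let the fingers close. It gives the time, the measured TCP pose, the force, the opening and the grip force at its end, in the units of the state.
- readout.read_state(): the state, without advancing time (a new reading comes with each control period).
- cams.camera(name): name is "scene" or "top" or "wrist"; returns a dict with "img" (480x640x3 uint8, red, green, blue), "fx", "fy", "cx", "cy" (pixels), "origin" and "rotation" of the camera in the world; the wrist camera has in their place "T_tool_cam" (4x4, takes a point from camera to tool coordinates, whose origin is the TCP and whose axes are the flange's). Camera axes: x right, y up, looking along -z (the intrinsics and any distortion apply to the point x, -y, -z); pixel columns grow to the right and rows downward; lengths in m; the calibration is good to about 2 mm. A picture is of the moment at which its call begins: read the wrist's pose just before it. There is no depth.
- r.close_job(): hands the job in; it is judged then, once.
The state is a dict: "time": time; "joint_positions": joint angles; "joint_vel": joint speeds; "joint_torque": joint torques, N m; "ee_pos": TCP position; "eef_rot": TCP orientation; "ft_force": force on the tool from outside, world axes, zero at the start; "torque": the same for the moment, N m; "width": finger opening in m; "grip_force": force on a finger pad.
Only numpy, scipy, OpenCV 4.12 (cv2) and the standard library are available. Lean on these libraries where they do the work, as an engineer would, in place of code of your own. Each camera call takes 0.05 s, during which the arm holds its last target. There are 200 camera calls.

## Working session

There is one attempt and no reset: what is moved stays moved. The work goes in short steps, Python scripts to look and compute and a tool call to move; the robot and the scene stay as the last step left them, time stands still between calls to the robot, and variables do not carry over. Pictures are saved under pics/ and viewed, at most 10 in all, crops included, and the job is handed in when it is done.

Besides the shell and the picture viewer there is one more tool, called as name(argument=value, ...) on one line, values as JSON. step_arm: Moves the arm, as the interface text tells. Its arguments: {"type":"object","properties":{"deltas":{"type":"array"},"squeeze":{"type":"number"}},"required":["deltas"]}

```bash
mkdir -p pics; python3 - <<'E'
from bench import readout,cams,r
import cv2,numpy as np
for n in("scene","top"):
    c=cams.camera(n);cv2.imwrite(f"pics/{n}0.png",c["img"][:,:,::-1]);np.savez(n,**c)
    print(n,{k:np.round(v,4).tolist() for k,v in c.items() if k not in("img",)})
s=readout.read_state();print(s)
E
```

```text
scene {'fx': 449.4478, 'fy': 449.4478, 'cx': 318.7263, 'cy': 241.0741, 'origin': [1.0237, 0.2947, 0.931], 'rotation': [0.1466, 0.2477, 0.8092, 0.5122]}
top {'fx': 455.1658, 'fy': 455.1658, 'cx': 323.2762, 'cy': 240.7882, 'origin': [0.4992, 0.0703, 0.9394], 'rotation': [-0.0321, 0.0278, 0.7072, -0.7057]}
{'time': 0.1, 'joint_positions': array([ 1.12938231,  0.33281872, -0.06470537,  1.46085072,  0.02160057,
        1.34991262, -0.08848848]), 'joint_vel': array([ 0.00054203,  0.00043623,  0.00201585, -0.00162887, -0.00070611,
       -0.00095621, -0.00134485]), 'joint_torque': array([ 4.23851179e-04, -6.24545360e+01,  2.41092662e-02, -3.90720999e+01,
       -6.14078692e-02,  3.66218237e-02,  2.72304658e-05]), 'ee_pos': array([ 0.25404315, -0.57068898,  0.24383038]), 'eef_rot': array([ 9.78150431e-01,  2.07897367e-01, -1.62444395e-04, -6.26236306e-04]), 'ft_force': array([0.31151053, 0.39808073, 0.10722086]), 'torque': array([ 0.03750999, -0.06960127,  0.03027872]), 'grip_force': 0.0, 'width': 0.08703689203174601}
```

View pics/scene0.png

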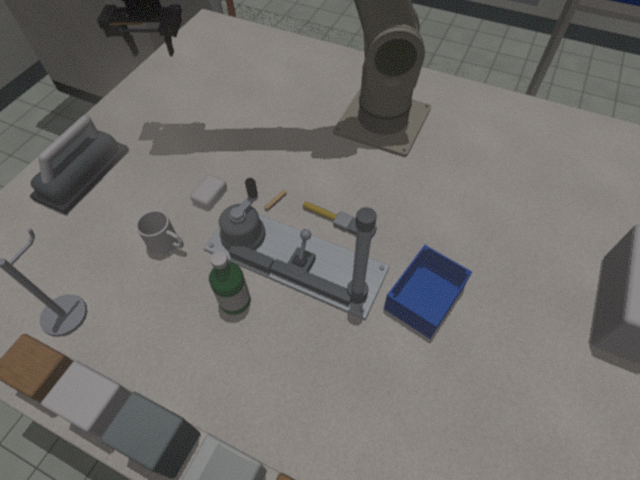

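View pics/top0.png

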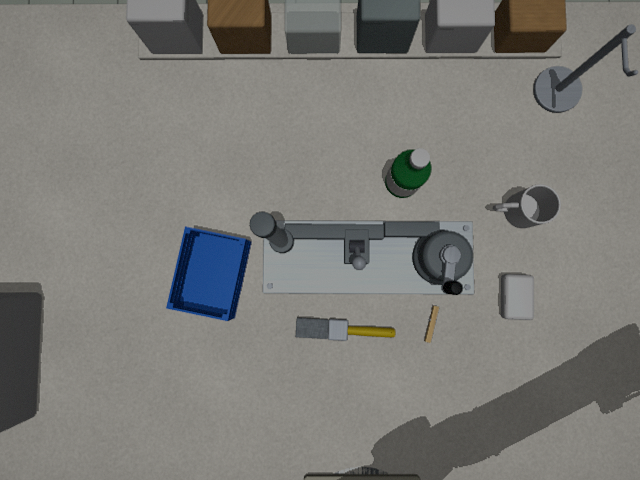

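The scene view shows the knob near (251,188), the hub near (238,213) and the lever ball near (305,235). In the top view the knob is near (453,288), the hub near (452,254), the ball near (359,263), and the plate spans x 264–473, y 222–293.

```bash
cat > h.py <<'E'
import numpy as np,cv2
from scipy.spatial.transform import Rotation as R
def ray(c,u,v):
    d=R.from_quat(c["rotation"]).apply([(u-c["cx"])/c["fx"],-(v-c["cy"])/c["fy"],-1]);return np.array(c["origin"]),d
def onz(c,u,v,z):
    o,d=ray(c,u,v);return o+d*(z-o[2])/d[2]
def tri(a,b):
    A=np.zeros((3,3));y=np.zeros(3)
    for o,d in(a,b):
        d=d/np.linalg.norm(d);P=np.eye(3)-np.outer(d,d);A+=P;y+=P@o
    return np.linalg.solve(A,y)
E
python3 - <<'E'
from h import *
t=dict(np.load("top.npz"));s=dict(np.load("scene.npz"))
for n,u,v,z in[("c1",264,222,.012),("c2",473,222,.012),("c3",473,293,.012),("c4",264,293,.012),("hub",452,254,.11),("knob",453,288,.159),("ball",359,263,.1),("tubetop",264,222,.315)]:print(n,onz(t,u,v,z).round(4))
print("scene knobtop",onz(s,250,181,.159),"ball",tri(ray(t,359,263),ray(s,305,234)))
a=cv2.resize(t["img"][190:310,330:490,::-1],None,fx=4,fy=4,interpolation=2)
b=cv2.resize(s["img"][160:280,200:330,::-1],None,fx=4,fy=4,interpolation=2)[:480]
cv2.imwrite("pics/a.png",a);cv2.imwrite("pics/b.png",b)
E
```

```text
c1 [0.617  0.1976 0.012 ]
c2 [ 0.6158 -0.2308  0.012 ]
c3 [ 0.4713 -0.2265  0.012 ]
c4 [0.472  0.1963 0.012 ]
hub [ 0.5449 -0.1591  0.11  ]
knob [ 0.4842 -0.1457  0.159 ]
ball [0.5292 0.0096 0.1   ]
tubetop [0.5785 0.156  0.315 ]
scene knobtop [ 0.48807475 -0.14899765  0.159     ] ball [0.52951895 0.00900069 0.09872578]
```

View pics/a.png

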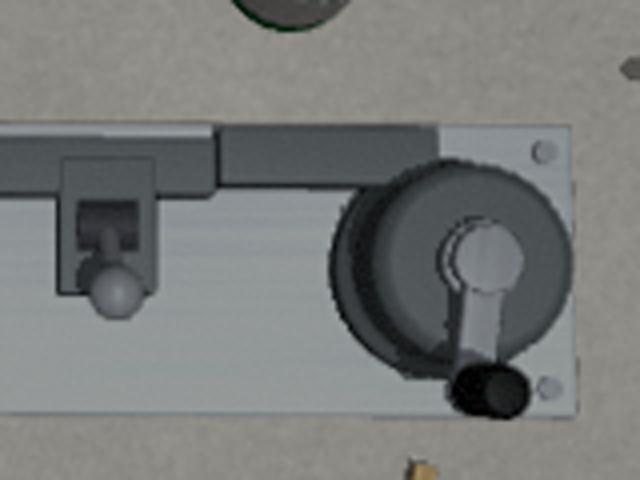

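View pics/b.png

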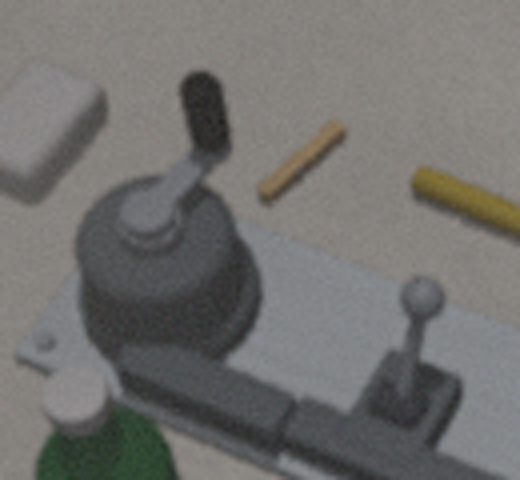

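The hub is at (451.5,254.5) and the knob top at (456,287.5) in the top view, and at (250,180.5) in the scene view. The crank axis comes out near (0.545,-0.160), with yaw about 0 and θ about 0.17. I'll move above the knob with the closing line along world y.

step_arm(deltas=[[[0,0,0.04,0.04,-0.03,0,100],[0,0,0.08,0.08,-0.06,0,100],[0,0,0.12,0.12,-0.09,0,100],[0,0,0.17,0.16,-0.12,0,100],[0,0,0.21,0.2,-0.15,0,100],[0,0,0.25,0.24,-0.18,0,100],[0,0,0.3,0.28,-0.21,0,100],[0,0,0.34,0.32,-0.24,0,100],[0,0,0.38,0.35,-0.27,0,100],[0,0,0.42,0.381,-0.29,0,100],[0,0,0.42,0.381,-0.29,0,100],[0,0,0.42,0.381,-0.29,0,100],[0,0,0.42,0.381,-0.29,0,100]]])

```text
time: 1.72
ee_pos: [0.4838, -0.1523, 0.2444]
eef_rot: [1.0, -0.001, -0.0, 0.0]
ft_force: [-0.2, 0.2, 0.5]
width: 0.0873
grip_force: 0.0
```

```bash
python3 - <<'E'
from bench import readout,cams,r
from h import *
s=readout.read_state();c=cams.camera("wrist")
print(s["ee_pos"],s["eef_rot"],s["ft_force"],s["joint_positions"].round(2));np.savez("w1",p=s["ee_pos"],q=s["eef_rot"],**c)
cv2.imwrite("pics/w1.png",c["img"][:,:,::-1]);print(c["T_tool_cam"],c["fx"],c["cx"],c["cy"])
E
```

```text
[ 0.48376154 -0.15228764  0.24436829] [ 9.99998936e-01 -1.43529813e-03 -2.25854847e-04  1.27599269e-04] [-0.2001632   0.16256262  0.5418123 ] [ 0.6   0.1  -0.41  1.75  0.04  1.3  -1.39]
[[ 9.48627559e-05  9.59109784e-01  2.83034298e-01  7.69727642e-02]
 [ 9.99999995e-01 -7.95656887e-05 -6.55416146e-05 -1.81074204e-04]
 [-4.03417849e-05  2.83034303e-01 -9.59109786e-01 -1.39130193e-01]
 [ 0.00000000e+00  0.00000000e+00  0.00000000e+00  1.00000000e+00]] 426.17375590409284 314.1224912483252 238.13465535100553
```

View pics/w1.png

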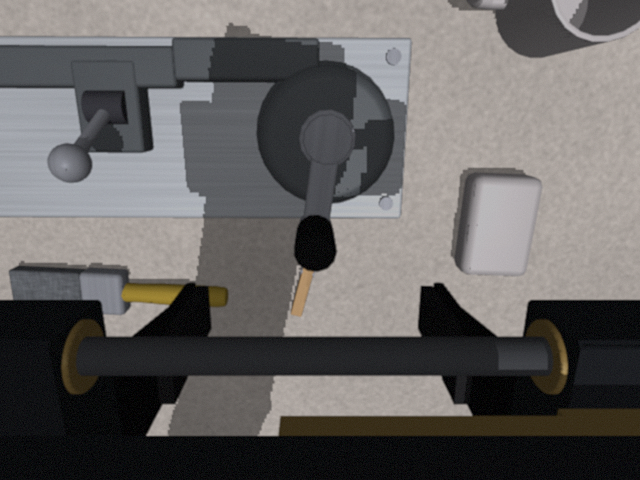

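The wrist view shows the hub cap at (327,138), the knob from its foot at (316,226) to its top disc near (316,251), and the ball at (69,162).

```bash
python3 - <<'E'
from h import *
w=dict(np.load("w1.npz"));T=np.eye(4);T[:3,:3]=R.from_quat(w["q"]).as_matrix();T[:3,3]=w["p"]
M=T@w["T_tool_cam"];w["origin"]=M[:3,3];w["rotation"]=R.from_matrix(M[:3,:3]).as_quat()
t=dict(np.load("top.npz"));s=dict(np.load("scene.npz"))
g=w["img"][200:285,280:350].max(2)<25
u=np.argwhere(g)+[200,280];print("black rows",u[:,0].min(),u[:,0].max(),"cols",u[:,1].min(),u[:,1].max())
for z in(.107,.111,.115):print("hub",z,onz(w,327,138,z).round(4),onz(t,451.5,254.5,z).round(4))
print("knob w",onz(w,316,251,.159),"t",onz(t,456,287.5,.159),tri(ray(w,316,251),ray(t,456,287.5)),"s",onz(s,250,181,.159))
print("ball",onz(w,69,162,.1),tri(ray(w,69,162),ray(t,359,263)))
for p in((410,39),(400,216)):print("plate",onz(w,*p,.012))
print("detergent cap",onz(t,420,158,.19))
E
```

```text
black rows 216 269 cols 295 334
hub 0.107 [ 0.5451 -0.1605  0.107 ] [ 0.5442 -0.159   0.107 ]
hub 0.111 [ 0.5453 -0.1604  0.111 ] [ 0.5439 -0.1579  0.111 ]
hub 0.115 [ 0.5456 -0.1602  0.115 ] [ 0.5437 -0.1568  0.115 ]
knob w [ 0.48701037 -0.15319424  0.159     ] t [ 0.48508019 -0.15084218  0.159     ] [ 0.48480298 -0.15306053  0.15179195] s [ 0.48807475 -0.14899765  0.159     ]
ball [0.52976386 0.00916947 0.1       ] [0.52946737 0.00962467 0.09911735]
plate [ 0.61661805 -0.22913023  0.012     ]
plate [ 0.4714386  -0.22903352  0.012     ]
detergent cap [ 0.70169393 -0.087549    0.19      ]
```

step_arm(deltas=[[[0,0,0,0.001,0,0.026,90],[0,0,0,0.002,0,0.052,80],[0,0,0,0.002,0,0.078,70],[0,0,0,0.002,0,0.103,60],[0,0,0,0.002,0,0.103,50],[0,0,0,0.002,0,0.103,43],[0,0,0,0.002,0,0.103,39],[0,0,0,0.002,0,0.103,37],[0,0,0,0.002,0,0.103,35],[0,0,0,0.002,0,0.103,33],[0,0,0,0.002,0,0.103,31],[0,0,0,0.002,0,0.103,29],[0,0,0,0.002,0,0.103,27],[0,0,0,0.002,0,0.103,25],[0,0,0,0.002,0,0.103,20],[0,0,0,0.002,0,0.103,10],[0,0,0,0.002,0,0.103,0],[0,0,0,0.002,0,0.103,0]]], squeeze=45)

```text
time: 4.03
ee_pos: [0.4864, -0.1511, 0.1416]
eef_rot: [1.0, -0.001, 0.0, 0.0]
ft_force: [-0.3, -2.3, -0.4]
width: 0.0239
grip_force: 45.0
```

```bash
python3 - <<'E'
from bench import readout,cams,r
from h import *
s=readout.read_state();c=cams.camera("wrist");print(s["ee_pos"],s["ft_force"])
cv2.imwrite("pics/w2.png",c["img"][:,:,::-1])
E
```

```text
[ 0.48635936 -0.1511225   0.14156532] [-0.30682426 -2.34487171 -0.37269554]
```

View pics/w2.png

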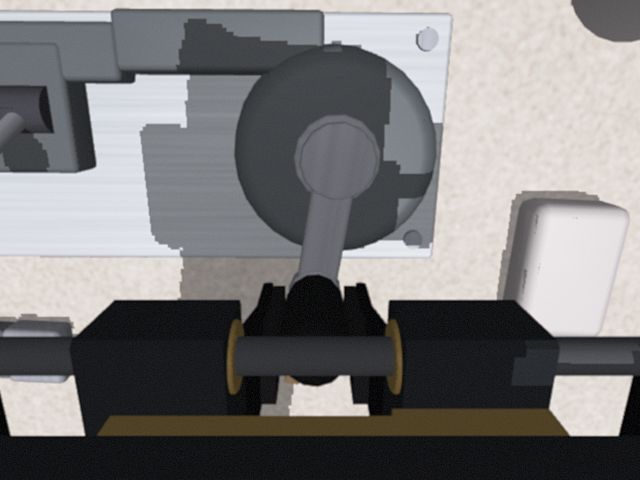

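The knob sits between the pads at about (316,300–380), and the arm runs from the hub at (337,157). The grip is good. Next, the table of shifts round the circle.

```bash
python3 - <<'E'
import numpy as np
th=[0.15,0.18,0.24]
while th[-1]<11.9: th.append(th[-1]+.098)
th=np.array(th);X=-60*np.cos(th);Y=-60*np.sin(th)
for i in range(0,len(th)-1,20):
    j=min(i+20,len(th)-1)
    a=X[i:j+1].round(1)/1e3;b=Y[i:j+1].round(1)/1e3
    print("th",th[i].round(3),th[j].round(3),[(round(float(x-a[0]),4),round(float(y-b[0]),4)) for x,y in zip(a[1:],b[1:])])
E
```

```text
th 0.15 2.004 [(0.0003, -0.0017), (0.001, -0.0053), (0.0027, -0.0109), (0.0049, -0.0163), (0.0077, -0.0215), (0.0109, -0.0264), (0.0146, -0.031), (0.0187, -0.0352), (0.0232, -0.039), (0.0281, -0.0423), (0.0333, -0.0451), (0.0387, -0.0473), (0.0443, -0.0491), (0.05, -0.0503), (0.0559, -0.0509), (0.0618, -0.0509), (0.0676, -0.0504), (0.0734, -0.0493), (0.079, -0.0477), (0.0845, -0.0455)]
th 2.004 3.964 [(0.0052, 0.0028), (0.0101, 0.006), (0.0147, 0.0097), (0.0189, 0.0138), (0.0227, 0.0183), (0.026, 0.0232), (0.0288, 0.0283), (0.0311, 0.0337), (0.0329, 0.0393), (0.0341, 0.0451), (0.0347, 0.0509), (0.0348, 0.0568), (0.0342, 0.0627), (0.0332, 0.0684), (0.0315, 0.0741), (0.0293, 0.0795), (0.0266, 0.0847), (0.0234, 0.0897), (0.0197, 0.0943), (0.0156, 0.0985)]
th 3.964 5.924 [(-0.0045, 0.0038), (-0.0093, 0.0071), (-0.0145, 0.0099), (-0.0199, 0.0122), (-0.0255, 0.014), (-0.0312, 0.0152), (-0.0371, 0.0159), (-0.0429, 0.016), (-0.0488, 0.0155), (-0.0546, 0.0144), (-0.0602, 0.0128), (-0.0657, 0.0106), (-0.0709, 0.0079), (-0.0758, 0.0047), (-0.0804, 0.001), (-0.0847, -0.003), (-0.0884, -0.0075), 
[... 558 characters left out ...]
 (0.033, 0.0111), (0.0376, 0.0147), (0.0418, 0.0188), (0.0456, 0.0233), (0.049, 0.0281), (0.0519, 0.0332), (0.0543, 0.0386), (0.0561, 0.0442), (0.0573, 0.0499), (0.058, 0.0558), (0.0582, 0.0616), (0.0577, 0.0675), (0.0567, 0.0733), (0.0551, 0.0789), (0.053, 0.0844)]
th 9.844 11.804 [(-0.0026, 0.0053), (-0.0058, 0.0102), (-0.0094, 0.0149), (-0.0135, 0.0191), (-0.0179, 0.0229), (-0.0227, 0.0263), (-0.0279, 0.0292), (-0.0332, 0.0316), (-0.0388, 0.0334), (-0.0446, 0.0347), (-0.0504, 0.0354), (-0.0563, 0.0356), (-0.0621, 0.0352), (-0.0679, 0.0341), (-0.0736, 0.0326), (-0.0791, 0.0305), (-0.0843, 0.0278), (-0.0893, 0.0247), (-0.0939, 0.0211), (-0.0982, 0.017)]
th 11.804 11.902 [(-0.0038, -0.0044)]
```

step_arm(deltas=[[[0,0,0,0.0003,-0.0017,0,0],[0,0,0,0.001,-0.0053,0,0],[0,0,0,0.0027,-0.0109,0,0],[0,0,0,0.0049,-0.0163,0,0],[0,0,0,0.0077,-0.0215,0,0],[0,0,0,0.0109,-0.0264,0,0],[0,0,0,0.0146,-0.031,0,0],[0,0,0,0.0187,-0.0352,0,0],[0,0,0,0.0232,-0.039,0,0],[0,0,0,0.0281,-0.0423,0,0]]])

```text
time: 5.32
ee_pos: [0.5143, -0.1094, 0.1415]
eef_rot: [1.0, -0.001, -0.0, 0.001]
ft_force: [-0.4, -6.2, 0.9]
width: 0.0239
grip_force: 45.0
```

step_arm(deltas=[[[0,0,0,0.0052,-0.0026,0,0],[0,0,0,0.0106,-0.0045,0,0],[0,0,0,0.0162,-0.006,0,0],[0,0,0,0.0219,-0.0071,0,0],[0,0,0,0.0278,-0.0076,0,0],[0,0,0,0.0337,-0.0076,0,0],[0,0,0,0.0395,-0.0071,0,0],[0,0,0,0.0453,-0.006,0,0],[0,0,0,0.0509,-0.0044,0,0],[0,0,0,0.0564,-0.0022,0,0]]])

```text
time: 6.58
ee_pos: [0.5689, -0.1052, 0.1411]
eef_rot: [1.0, -0.0, -0.003, -0.001]
ft_force: [-10.6, 1.2, 8.3]
width: 0.0242
grip_force: 45.0
```

step_arm(deltas=[[[0,0,0,0.0052,0.0028,0,0],[0,0,0,0.0101,0.006,0,0],[0,0,0,0.0147,0.0097,0,0],[0,0,0,0.0189,0.0138,0,0],[0,0,0,0.0227,0.0183,0,0],[0,0,0,0.026,0.0232,0,0],[0,0,0,0.0288,0.0283,0,0],[0,0,0,0.0311,0.0337,0,0],[0,0,0,0.0329,0.0393,0,0],[0,0,0,0.0341,0.0451,0,0]]])

```text
time: 7.82
ee_pos: [0.6044, -0.1476, 0.141]
eef_rot: [1.0, 0.001, -0.001, -0.002]
ft_force: [-2.8, 6.9, 2.3]
width: 0.0237
grip_force: 45.0
```

step_arm(deltas=[[[0,0,0,0.0006,0.0058,0,0],[0,0,0,0.0007,0.0117,0,0],[0,0,0,0.0001,0.0176,0,0],[0,0,0,-0.0009,0.0233,0,0],[0,0,0,-0.0026,0.029,0,0],[0,0,0,-0.0048,0.0344,0,0],[0,0,0,-0.0075,0.0396,0,0],[0,0,0,-0.0107,0.0446,0,0],[0,0,0,-0.0144,0.0492,0,0],[0,0,0,-0.0185,0.0534,0,0]]])

```text
time: 9.07
ee_pos: [0.5847, -0.2068, 0.1414]
eef_rot: [1.0, -0.001, -0.001, 0.001]
ft_force: [-7.8, -3.3, 2.3]
width: 0.024
grip_force: 45.0
```

step_arm(deltas=[[[0,0,0,-0.0045,0.0038,0,0],[0,0,0,-0.0093,0.0071,0,0],[0,0,0,-0.0145,0.0099,0,0],[0,0,0,-0.0199,0.0122,0,0],[0,0,0,-0.0255,0.014,0,0],[0,0,0,-0.0312,0.0152,0,0],[0,0,0,-0.0371,0.0159,0,0],[0,0,0,-0.0429,0.016,0,0],[0,0,0,-0.0488,0.0155,0,0],[0,0,0,-0.0546,0.0144,0,0],[0,0,0,-0.0602,0.0128,0,0],[0,0,0,-0.0657,0.0106,0,0],[0,0,0,-0.0709,0.0079,0,0],[0,0,0,-0.0758,0.0047,0,0]]])

```text
time: 10.82
ee_pos: [0.5105, -0.2097, 0.1417]
eef_rot: [1.0, -0.001, 0.0, 0.0]
ft_force: [1.4, -0.6, 1.8]
width: 0.0239
grip_force: 45.0
```

step_arm(deltas=[[[0,0,0,-0.0046,-0.0037,0,0],[0,0,0,-0.0089,-0.0077,0,0],[0,0,0,-0.0126,-0.0122,0,0],[0,0,0,-0.016,-0.0171,0,0],[0,0,0,-0.0188,-0.0222,0,0],[0,0,0,-0.0212,-0.0276,0,0],[0,0,0,-0.023,-0.0332,0,0],[0,0,0,-0.0242,-0.039,0,0],[0,0,0,-0.0249,-0.0448,0,0],[0,0,0,-0.025,-0.0507,0,0],[0,0,0,-0.0245,-0.0565,0,0],[0,0,0,-0.0234,-0.0623,0,0],[0,0,0,-0.0218,-0.068,0,0],[0,0,0,-0.0197,-0.0734,0,0],[0,0,0,-0.017,-0.0787,0,0],[0,0,0,-0.0138,-0.0836,0,0],[0,0,0,-0.0102,-0.0882,0,0],[0,0,0,-0.0061,-0.0924,0,0],[0,0,0,-0.0016,-0.0962,0,0],[0,0,0,0.0032,-0.0996,0,0]]])

```text
time: 13.32
ee_pos: [0.514, -0.1099, 0.1415]
eef_rot: [1.0, -0.001, -0.0, -0.0]
ft_force: [-3.5, -0.7, 3.3]
width: 0.0236
grip_force: 45.0
```

step_arm(deltas=[[[0,0,0,0.0052,-0.0029,0,0],[0,0,0,0.0106,-0.0052,0,0],[0,0,0,0.0161,-0.007,0,0],[0,0,0,0.0219,-0.0083,0,0],[0,0,0,0.0277,-0.009,0,0],[0,0,0,0.0336,-0.0091,0,0],[0,0,0,0.0395,-0.0086,0,0],[0,0,0,0.0452,-0.0076,0,0],[0,0,0,0.0509,-0.006,0,0],[0,0,0,0.0564,-0.0038,0,0],[0,0,0,0.0616,-0.0012,0,0],[0,0,0,0.0666,0.002,0,0],[0,0,0,0.0712,0.0056,0,0],[0,0,0,0.0754,0.0097,0,0],[0,0,0,0.0792,0.0142,0,0],[0,0,0,0.0826,0.019,0,0]]])

```text
time: 15.32
ee_pos: [0.5954, -0.1266, 0.1409]
eef_rot: [1.0, 0.0, -0.002, -0.002]
ft_force: [-10.4, 7.0, 6.6]
width: 0.0243
grip_force: 45.0
```

step_arm(deltas=[[[0,0,0,0.0029,0.0051,0,0],[0,0,0,0.0053,0.0105,0,0],[0,0,0,0.0071,0.0161,0,0],[0,0,0,0.0083,0.0218,0,0],[0,0,0,0.009,0.0277,0,0],[0,0,0,0.0092,0.0335,0,0],[0,0,0,0.0087,0.0394,0,0],[0,0,0,0.0077,0.0452,0,0],[0,0,0,0.0061,0.0508,0,0],[0,0,0,0.004,0.0563,0,0],[0,0,0,0.0014,0.0616,0,0],[0,0,0,-0.0018,0.0665,0,0],[0,0,0,-0.0054,0.0712,0,0],[0,0,0,-0.0095,0.0754,0,0],[0,0,0,-0.0139,0.0792,0,0],[0,0,0,-0.0187,0.0826,0,0],[0,0,0,-0.0239,0.0855,0,0],[0,0,0,-0.0292,0.0879,0,0],[0,0,0,-0.0348,0.0897,0,0],[0,0,0,-0.0406,0.091,0,0]]])

```text
time: 17.82
ee_pos: [0.5552, -0.2203, 0.1417]
eef_rot: [1.0, -0.001, -0.0, -0.0]
ft_force: [-4.0, 0.3, 1.0]
width: 0.0239
grip_force: 45.0
```

```bash
python3 - <<'E'
import numpy as np
th=[10.824]
while th[-1]<12.55: th.append(th[-1]+.098)
th+=list(th[-1]+np.arange(1,26)*.03)
th=np.array(th);X=-60*np.cos(th);Y=-60*np.sin(th)
for i,j in((0,18),(18,len(th)-1)):
    print("th",th[i],th[j],[(round(float(x),1),round(float(y),1)) for x,y in zip(X[i+1:j+1]-X[i],Y[i+1:j+1]-Y[i])])
E
```

```text
th 10.824 12.588000000000013 [(-5.8, 0.7), (-11.7, 0.9), (-17.6, 0.4), (-23.4, -0.6), (-29.0, -2.1), (-34.5, -4.2), (-39.8, -6.9), (-44.7, -10.0), (-49.4, -13.6), (-53.6, -17.7), (-57.5, -22.1), (-60.9, -26.9), (-63.8, -32.0), (-66.2, -37.4), (-68.0, -43.0), (-69.3, -48.7), (-70.1, -54.5), (-70.2, -60.4)]
th 12.588000000000013 13.338000000000013 [(0.1, -1.8), (0.2, -3.6), (0.4, -5.4), (0.6, -7.2), (0.9, -8.9), (1.2, -10.7), (1.6, -12.5), (2.0, -14.2), (2.5, -16.0), (3.1, -17.7), (3.7, -19.4), (4.3, -21.0), (5.0, -22.7), (5.7, -24.3), (6.5, -26.0), (7.4, -27.6), (8.3, -29.1), (9.2, -30.7), (10.2, -32.2), (11.2, -33.6), (12.3, -35.1), (13.4, -36.5), (14.5, -37.9), (15.7, -39.2), (17.0, -40.5)]
```

step_arm(deltas=[[[0,0,0,-0.0058,0.0007,0,0],[0,0,0,-0.0117,0.0009,0,0],[0,0,0,-0.0176,0.0004,0,0],[0,0,0,-0.0234,-0.0006,0,0],[0,0,0,-0.029,-0.0021,0,0],[0,0,0,-0.0345,-0.0042,0,0],[0,0,0,-0.0398,-0.0069,0,0],[0,0,0,-0.0447,-0.01,0,0],[0,0,0,-0.0494,-0.0136,0,0],[0,0,0,-0.0536,-0.0177,0,0],[0,0,0,-0.0575,-0.0221,0,0],[0,0,0,-0.0609,-0.0269,0,0],[0,0,0,-0.0638,-0.032,0,0],[0,0,0,-0.0662,-0.0374,0,0],[0,0,0,-0.068,-0.043,0,0],[0,0,0,-0.0693,-0.0487,0,0],[0,0,0,-0.0701,-0.0545,0,0],[0,0,0,-0.0702,-0.0604,0,0]]])

```text
time: 20.08
ee_pos: [0.4855, -0.1596, 0.1415]
eef_rot: [1.0, -0.001, -0.0, 0.0]
ft_force: [2.5, -2.6, 0.3]
width: 0.0239
grip_force: 45.0
```

step_arm(deltas=[[[0,0,0,0.0002,-0.0036,0,0],[0,0,0,0.0006,-0.0072,0,0],[0,0,0,0.0012,-0.0107,0,0],[0,0,0,0.0016,-0.0125,0,0],[0,0,0,0.002,-0.0142,0,0]]])

```text
time: 20.7
ee_pos: [0.4875, -0.1456, 0.1415]
eef_rot: [1.0, -0.001, -0.0, 0.0]
ft_force: [1.1, -3.3, 1.0]
width: 0.0237
grip_force: 45.0
```

Not at the stop yet (θ≈12.8). I'll go on slowly.

step_arm(deltas=[[[0,0,0,0.0005,-0.0018,0,0],[0,0,0,0.0011,-0.0035,0,0],[0,0,0,0.0017,-0.0052,0,0]]])

```text
time: 21.08
ee_pos: [0.4892, -0.1403, 0.1415]
eef_rot: [1.0, -0.001, -0.0, -0.0]
ft_force: [-1.6, -1.8, 1.1]
width: 0.0241
grip_force: 45.0
```

step_arm(deltas=[[[0,0,0,0.0006,-0.0016,0,0],[0,0,0,0.0013,-0.0033,0,0],[0,0,0,0.002,-0.0049,0,0]]])

```text
time: 21.45
ee_pos: [0.4913, -0.1354, 0.1415]
eef_rot: [1.0, -0.001, -0.0, 0.0]
ft_force: [-1.1, -1.9, 1.5]
width: 0.024
grip_force: 45.0
```

step_arm(deltas=[[[0,0,0,0.0008,-0.0016,0,0],[0,0,0,0.0017,-0.0033,0,0],[0,0,0,0.0026,-0.0048,0,0]]])

```text
time: 21.82
ee_pos: [0.493, -0.1321, 0.1414]
eef_rot: [1.0, -0.001, -0.001, 0.001]
ft_force: [-7.5, -7.4, 6.0]
width: 0.0238
grip_force: 45.0
```

Contact with the stop. I'll snug up in small steps.

step_arm(deltas=[[[0,0,0,0.0005,-0.001,0,0],[0,0,0,0.0005,-0.001,0,0]]])

```text
time: 22.08
ee_pos: [0.4932, -0.1317, 0.1414]
eef_rot: [1.0, -0.001, -0.001, 0.001]
ft_force: [-7.2, -8.2, 4.7]
width: 0.024
grip_force: 45.0
```

step_arm(deltas=[[[0,0,0,0.0005,-0.0015,0,0],[0,0,0,0.0005,-0.0015,0,0]]])

```text
time: 22.32
ee_pos: [0.4936, -0.131, 0.1413]
eef_rot: [1.0, -0.002, -0.001, 0.002]
ft_force: [-6.3, -11.7, 5.1]
width: 0.0237
grip_force: 45.0
```

step_arm(deltas=[[[0,0,0,0.0005,-0.0015,0,0],[0,0,0,0.0005,-0.0015,0,0]]])

```text
time: 22.58
ee_pos: [0.4939, -0.1302, 0.1413]
eef_rot: [1.0, -0.002, -0.001, 0.002]
ft_force: [-8.8, -13.7, 3.9]
width: 0.024
grip_force: 45.0
```

step_arm(deltas=[[[0,0,0,0.0005,-0.0014,0,0],[0,0,0,0.0005,-0.0014,0,0],[0,0,0,0.0005,-0.0014,0,0]]])

```text
time: 22.95
ee_pos: [0.4943, -0.1295, 0.1413]
eef_rot: [1.0, -0.002, -0.001, 0.002]
ft_force: [-8.5, -14.3, 4.5]
width: 0.024
grip_force: 45.0
```

```bash
python3 - <<'E'
from bench import readout,cams
import numpy as np
f=[];p=[]
for i in range(4):
    s=readout.read_state();f.append(s["ft_force"]);p.append(s["ee_pos"]);cams.camera("wrist")
print(np.mean(f,0),np.mean(p,0))
d=np.mean(p,0)[:2]-[.545,-.1605];t=np.array([d[1],-d[0]])/np.hypot(*d);print(t,np.mean(f,0)[:2]@t,np.array(f)[:,:2]@t,12.566+np.arctan2(d[1],-d[0]),np.hypot(*d))
E
```

```text
[ -7.89933868 -14.94496747   4.33443591] [ 0.49430055 -0.12953899  0.14132868]
[0.52118057 0.85344643] -16.87171101380656 [-16.59264654 -17.26095897 -17.24568617 -16.38755238] 13.114233662994128 0.05940554013336004
```

step_arm(deltas=[[[0,0,0,0.0006,-0.0012,0,0],[0,0,0,0.0006,-0.0012,0,0],[0,0,0,0.0006,-0.0012,0,0],[0,0,0,0.0006,-0.0012,0,0]]])

```text
time: 23.65
ee_pos: [0.4947, -0.1289, 0.1413]
eef_rot: [1.0, -0.003, -0.002, 0.003]
ft_force: [-8.2, -17.6, 4.9]
width: 0.0235
grip_force: 45.0
```

```bash
python3 - <<'E'
from bench import readout,cams
import numpy as np
f=[];p=[]
for i in range(4):
    s=readout.read_state();f.append(s["ft_force"]);p.append(s["ee_pos"]);cams.camera("wrist")
print(np.mean(f,0),np.mean(p,0))
d=np.mean(p,0)[:2]-[.545,-.1605];t=np.array([d[1],-d[0]])/np.hypot(*d);print(t,np.mean(f,0)[:2]@t,np.array(f)[:,:2]@t)
E
```

```text
[ -8.78747397 -17.64089656   4.29644217] [ 0.49468913 -0.12889616  0.14132081]
[0.53192859 0.84678922] -19.61242958960086 [-19.32651787 -19.54125225 -19.76460813 -19.81734011]
```

step_arm(deltas=[[[0,0,0,-0.0005,0.0009,0,0],[0,0,0,-0.001,0.0018,0,0],[0,0,0,-0.0015,0.0027,0,0],[0,0,0,-0.002,0.0036,0,0],[0,0,0,-0.0025,0.0045,0,0],[0,0,0,-0.003,0.0054,0,0],[0,0,0,-0.003,0.0054,0,0]]])

```text
time: 24.72
ee_pos: [0.493, -0.1318, 0.1415]
eef_rot: [1.0, -0.002, -0.0, 0.001]
ft_force: [-2.9, -9.3, 1.9]
width: 0.024
grip_force: 45.0
```

step_arm(deltas=[[[0,0,0,-0.0005,0.0009,0,0],[0,0,0,-0.001,0.0018,0,0],[0,0,0,-0.0015,0.0027,0,0],[0,0,0,-0.002,0.0036,0,0],[0,0,0,-0.002,0.0036,0,0]]])

```text
time: 25.35
ee_pos: [0.4919, -0.1338, 0.1416]
eef_rot: [1.0, -0.001, 0.001, 0.0]
ft_force: [0.5, -5.5, -1.6]
width: 0.0237
grip_force: 45.0
```

step_arm(deltas=[[[0,0,0,-0.0005,0.0009,0,0],[0,0,0,-0.001,0.0018,0,0],[0,0,0,-0.001,0.0018,0,20],[0,0,0,-0.001,0.0018,0,26],[0,0,0,-0.001,0.0018,0,29],[0,0,0,-0.001,0.0018,0,32],[0,0,0,-0.001,0.0018,0,36],[0,0,0,-0.001,0.0018,0,42],[0,0,0,-0.001,0.0018,0,50],[0,0,0,-0.001,0.0018,0,60],[0,0,0,-0.001,0.0018,-0.01,60],[0,0,0,-0.001,0.0018,-0.03,60],[0,0,0,-0.001,0.0018,-0.055,60],[0,0,0,-0.001,0.0018,-0.08,60],[0,0,0,-0.001,0.0018,-0.104,60],[0,0,0,-0.001,0.0018,-0.104,60]]])

```text
time: 27.35
ee_pos: [0.4915, -0.135, 0.248]
eef_rot: [1.0, -0.001, 0.002, 0.001]
ft_force: [0.9, 1.5, 0.2]
width: 0.0524
grip_force: 0.0
```

```bash
python3 - <<'E'
from bench import readout,cams
from h import *
s=readout.read_state();c=cams.camera("wrist")
print(s["ee_pos"],s["eef_rot"],s["ft_force"]);cv2.imwrite("pics/w3.png",c["img"][:,:,::-1])
E
```

```text
[ 0.49152193 -0.13504867  0.24795242] [ 9.99997901e-01 -5.94107824e-04  1.84656414e-03  6.59034972e-04] [0.85068576 1.49346414 0.17107036]
```

View pics/w3.png

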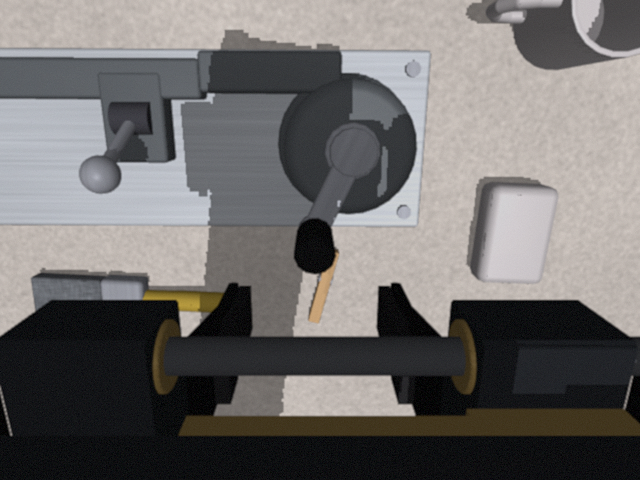

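The hub is at (353,150) and the knob has stayed at (315,245), at about 13.04 rad. The ball is at (100,174), still standing at the robot side. I'll close the fingers, go to the near side of the ball and push it over.

step_arm(deltas=[[[0,0,0,0,-0.02,0,40],[0,0,0,-0.002,-0.045,0,20],[0,0,0,-0.004,-0.07,0,5],[0,0,0,-0.006,-0.095,0,0],[0,0,0,-0.006,-0.12,0,0],[0,0,0,-0.006,-0.135,0,0],[0,0,0,-0.006,-0.1445,0,0],[0,0,0,-0.006,-0.1445,0.03,0],[0,0,0,-0.006,-0.1445,0.06,0],[0,0,0,-0.006,-0.1445,0.09,0],[0,0,0,-0.006,-0.1445,0.12,0],[0,0,0,-0.006,-0.1445,0.14,0],[0,0,0,-0.006,-0.1445,0.14,0]]], squeeze=10)

```text
time: 29.02
ee_pos: [0.4836, 0.0093, 0.1042]
eef_rot: [1.0, -0.001, -0.002, -0.0]
ft_force: [-0.1, 0.4, 0.1]
width: 0.0
grip_force: 0.0
```

step_arm(deltas=[[[0,0,0,0.005,0,0,0],[0,0,0,0.01,0,0,0],[0,0,0,0.015,0,0,0],[0,0,0,0.02,0,0,0],[0,0,0,0.026,0,0,0],[0,0,0,0.032,0,0,0],[0,0,0,0.038,0,0,0],[0,0,0,0.044,0,0,0],[0,0,0,0.05,0,0,0],[0,0,0,0.056,0,0,0],[0,0,0,0.062,0,0,0],[0,0,0,0.068,0,0,0],[0,0,0,0.074,0,0,0],[0,0,0,0.08,0,0,0],[0,0,0,0.084,0,0,0],[0,0,0,0.084,0,0,0]]])

```text
time: 31.02
ee_pos: [0.569, 0.0096, 0.1055]
eef_rot: [1.0, -0.001, 0.0, -0.0]
ft_force: [-0.7, -0.2, 0.3]
width: 0.0004
grip_force: 0.1
```

Push on in small steps until the end stop is felt.

step_arm(deltas=[[[0,0,0,0.003,0,0,0],[0,0,0,0.006,0,0,0],[0,0,0,0.009,0,0,0],[0,0,0,0.009,0,0,0]]])

```text
time: 31.52
ee_pos: [0.578, 0.0095, 0.1056]
eef_rot: [1.0, -0.001, 0.0, -0.0]
ft_force: [-0.4, -0.7, 0.1]
width: 0.0006
grip_force: 0.2
```

step_arm(deltas=[[[0,0,0,0.002,0,0,0],[0,0,0,0.004,0,0,0],[0,0,0,0.006,0,0,0],[0,0,0,0.006,0,0,0]]])

```text
time: 32.02
ee_pos: [0.5799, 0.0094, 0.1047]
eef_rot: [1.0, -0.0, -0.005, 0.001]
ft_force: [-21.4, -1.3, 12.0]
width: 0.0005
grip_force: 11.5
```

The end stop was felt. I'll back away and lift.

step_arm(deltas=[[[0,0,0,-0.006,0,0,0],[0,0,0,-0.015,0,0,0],[0,0,0,-0.03,0,0,0],[0,0,0,-0.05,0,0,0],[0,0,0,-0.07,0,0,0],[0,0,0,-0.09,0,-0.02,0],[0,0,0,-0.1,0,-0.06,0],[0,0,0,-0.1,0,-0.1,0],[0,0,0,-0.1,0,-0.14,0],[0,0,0,-0.1,0,-0.16,0],[0,0,0,-0.1,0,-0.16,0],[0,0,0,-0.1,0,-0.16,0]]])

```text
time: 33.52
ee_pos: [0.4833, 0.0095, 0.2646]
eef_rot: [1.0, -0.001, -0.0, 0.0]
ft_force: [0.9, -0.2, -0.6]
width: 0.0006
grip_force: 0.0
```

```bash
python3 - <<'E'
from bench import readout,cams
from h import *
s=readout.read_state();c=cams.camera("wrist");t=cams.camera("top")
print(s["time"],s["ee_pos"],s["ft_force"]);cv2.imwrite("pics/w4.png",np.vstack([cv2.resize(c["img"][:,:,::-1],(400,300)),cv2.resize(t["img"][:,:,::-1],(400,300))]))
E
```

```text
33.525 [0.48329228 0.0095271  0.264581  ] [ 0.93974048 -0.2313137  -0.57535533]
```

View pics/w4.png

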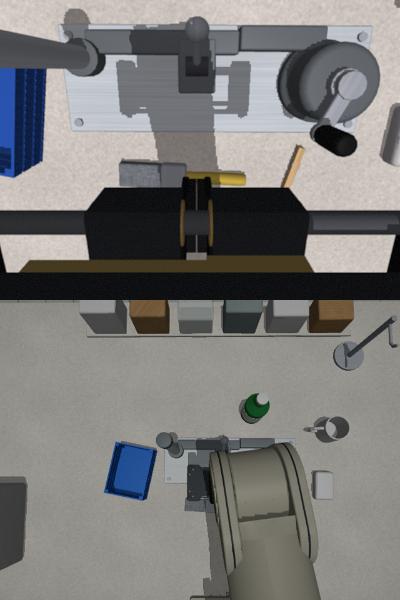

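The wrist view shows the lever ball over on the far side at (197,27), the crank still at its stop at (335,138), and the bystanders in place.

```bash
python3 -c "
from bench import r
print(r.close_job())"
```

```text
the job is handed in; nothing more can be done
None
```

The crank is wound about two turns to its stop and was snugged up at about 19.5 N. The catch is pushed fully over and the gripper is clear. The job was handed in at about 33.5 s, but no verdict was returned.

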